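Gauge the gap under a telescope arm and take up the rest with the jack

ROBOT

A 6-joint arm with a two-finger parallel gripper is mounted at the origin on the work surface. World frame = base frame: x ahead of the robot, y to its left, z up, the work surface at z = 0. Lengths are in m, angles in degrees, forces in N, time in s.
With the tool pointing down it reaches from about 0.275 to 0.825 m from the base axis. Payload 5.2 kg.
Tool frame: the origin (TCP) lies on the centre line of the jaws, within the pads' length; the fingertips stand 17 mm ahead of it and the grasp point (between the pads) lies 2 mm behind it; z points along the fingers, y is the line along which they close (so a half turn about z gives the same grasp; the last joint's range is limited). The gripper opens to 93 mm and grips with 3 to 60 N. Pads are 15 mm wide; open, the fingers measure 128 mm over their backs; the gripper's body (75 mm by 188 mm) begins 65 mm behind the grasp point.
Start: joints at [-87.594, 14.817, 87.949, -0, 77.235, -11.62], TCP at [0.133, -0.534, 0.236] pointing down, gripper open.
Joint ranges: [-179.93, 179.93], [-52.35, 119.4], [10.71, 147.94], [-69.91, 249.91], [12.55, 155.21], [-178.61, 178.61]. Speed limits (degrees/s): [147.25, 147.25, 180, 180, 180, 180].

INTERFACE

Orientations are given as a 3x3 rotation matrix whose columns are the frame's x, y, z axes.
In Python, from station import move_ptp, servo_line, move_j, open_gripper, close, dwell, solve_ik, get_state, snapshot, camera_model, MotionError, sign_off gives the robot as it stands. Calls block until the motion is done:
- move_ptp(position, orientation): joint-space move of the TCP to a pose.
- servo_line(position, ori=None, feed=0.15): straight line of the TCP; ori=None keeps the orientation; feed is the mean speed in m/s.
- move_j(angles): joint-space move.
- open_gripper() and close(f_grip=None): open the fingers fully, or close them until they stop; f_grip is the grip in N (None keeps the last).
- dwell(seconds).
- solve_ik(position, orientation): joint angles nearest the present ones, or None.
- get_state(): the state.
- snapshot(name): name is "side" or "top"; returns (picture, depth): 480x640x3 uint8, blue, green, red; 480x640 float32, m along the optical axis (not along the pixel's ray), 0 where there is no reading.
- camera_model(name): a dict with "mtx" (3x3 intrinsics, pixels), "camera_from_world" (4x4, takes a point from world to camera coordinates). Camera axes: x right, y down, z forward; pixel columns grow to the right and rows downward; lengths in m; the calibration is good to about 2 mm. A picture is of the moment at which its call begins. camera_model takes no time and is no camera call.
A pose or a line that the arm cannot do raises MotionError and nothing moves.
- sign_off(): hands the job in; it is judged then, once.
The state is a dict: "t": time; "qpos": joint angles; "qd": joint speeds; "joint_efforts": joint torques, N m; "ee_pos": TCP position; "orientation": TCP orientation; "contact_force": force on the tool from outside, world axes, zero at the start; "wrist_torque": the same for the moment, N m; "opening": opening from 0.0 (shut) to 1.0 (fully open); "gripper_force": force on a finger pad.
Only numpy, scipy, OpenCV 4.12 (cv2) and the standard library are available. Lean on these libraries where they do the work, as an engineer would, in place of code of your own. Each camera call takes 0.05 s, during which the arm holds its last target. There are 200 camera calls.

TASK

Clear the eyepieces off the jack platform into the grey tray. Then, with the jack still right down, find by trying the thickest spacer on the mat that slides in freely under the telescope arm's pad, and leave that one in, square, along the middle of the platform and with its nose against the stop bar, the other spacers lying flat on the mat. Last, wind the jack up with its knob until the spacer presses the pad and the pointer stands between the two black marks on the dial; knock nothing else about.

Things in the scene. Friction and masses are not known exactly. Their poses are not given: they have to be found in the camera images.
- stop (a point): middle of the near face of the low steel stop bar (6 mm high, 90 mm long) across the far end of the jack's aluminium platform, at the platform's top surface (90 mm above the table with the jack right down), rising with it. x points level from the platform's open near end to the stop, the way a spacer is slid in; y left, z up. The platform spans x -165 to 0 mm, y -70 to 70 mm
- knob (a joint): the black bar-grip knob of the jack: rad, 0 = jack right down (every start), clockwise from above raises the platform 2 mm per rad, up to 4.2 rad (8.4 mm). It stays where it is left
- knob_grip (a point): middle of the knob's bar grip, on its upright axis, 7 mm below its top; the bar is 57 mm long, 14 mm thick, and rises 30 mm above the round disc (60 mm across) under it. The bar lies along this point's x axis, turning with the knob. The knob stands on a gear housing on the -y side of the platform
- pointer (a joint): the dark pointer on the white dial on top of the arm, over the pad: rad, 0 = at rest, nothing pressing on the pad; it turns clockwise 1 rad for each mm that the pad is pushed up (spring 4 N/mm). The two black marks on the dial are at 0.5 and 1.5 rad; full travel is 3 rad
- mat: tan cork mat, 200 mm (its x) by 340 mm (its y), 4 mm thick, origin in the middle of its underside, fixed; the spacers start side by side on it
- tray: grey plastic open tray, fixed, 96 mm (its x) by 200 mm (its y), 32 mm high, walls 4 mm, floor 5 mm or less; origin in the middle of its underside
- spacer8_grip (a point): centre of the upright grip of the 8 mm spacer: a flat aluminium plate 135 mm long, 40 mm wide and 8 mm thick with a dark steel grip block (24 mm along x, 14 mm along y, 42 mm high) standing on the top at one end. This point lies 21 mm above the plate's top face, 29 mm above its underside, 12 mm from the plate's end; the plate's other end (nose) lies 123 mm away along this point's x axis; z is up
- spacer14_grip (a point): centre of the upright grip of the 14 mm spacer: a flat aluminium plate 135 mm long, 40 mm wide and 14 mm thick with a dark steel grip block (24 mm along x, 14 mm along y, 42 mm high) standing on the top at one end. This point lies 21 mm above the plate's top face, 35 mm above its underside, 12 mm from the plate's end; the plate's other end (nose) lies 123 mm away along this point's x axis; z is up
- spacer20_grip (a point): centre of the upright grip of the 20 mm spacer: a flat aluminium plate 135 mm long, 40 mm wide and 20 mm thick with a dark steel grip block (24 mm along x, 14 mm along y, 42 mm high) standing on the top at one end. This point lies 21 mm above the plate's top face, 41 mm above its underside, 12 mm from the plate's end; the plate's other end (nose) lies 123 mm away along this point's x axis; z is up
- spacer26_grip (a point): centre of the upright grip of the 26 mm spacer: a flat aluminium plate 135 mm long, 40 mm wide and 26 mm thick with a dark steel grip block (24 mm along x, 14 mm along y, 42 mm high) standing on the top at one end. This point lies 21 mm above the plate's top face, 47 mm above its underside, 12 mm from the plate's end; the plate's other end (nose) lies 123 mm away along this point's x axis; z is up
- eyepiece1_mid (a point): centre of a black eyepiece barrel, a cylinder 30 mm across and 60 mm tall, standing (its z up) on the near part of the jack platform at the start; may be absent
- eyepiece2_mid (a point): centre of a black eyepiece barrel, a cylinder 30 mm across and 60 mm tall, standing (its z up) on the near part of the jack platform at the start; may be absent
- eyepiece3_mid (a point): centre of a black eyepiece barrel, a cylinder 30 mm across and 60 mm tall, standing (its z up) on the near part of the jack platform at the start; may be absent
- grease_jar: bystander, to be left alone: white grease jar, 48 mm across, 50 mm tall; origin at the underside
- cleaner: bystander, to be left alone: clear cleaner bottle, 60 mm across, 150 mm tall; origin at the underside
- screwdriver: bystander, to be left alone: screwdriver, 200 mm long, lying along its x
- wrench: bystander, to be left alone: steel wrench, 180 mm long, lying along its x
- tribrach: bystander, to be left alone: levelling base, 100 mm across, 50 mm tall; origin at the underside
- rig: the fixed rig: jack, stand, arm; origin on the table below the stop point, axes as there. The arm (x -60 to -10 mm) comes from +y and carries a sprung 40 x 40 mm steel pad, face down, over x -55 to -15, y -20 to 20 mm; dial and telescope rise 100 mm above the pad's face. With the jack down the pad hangs 10.5 to 31.5 mm over the platform, otherwise each time; only trying spacers tells

How it is judged:
By the outcome, as a careful person would: the job done as asked, in the order asked, and still so for the second after the job is handed in, with the robot touching nothing.
Of eyepiece1, eyepiece2, eyepiece3 only 1 to 3 are there at a start; the rules pass over those that are not, and their reading is None.
At some moment in a run one of spacer8, spacer14, spacer20, spacer26 may be knocked a few centimetres aside while the robot is not near it.
It also fails if it takes over 210 s, if anything falls off the work surface, if the arm or the gripper's body presses on something with over 40 N, if the wrist force passes 120 N, or if a joint passes its speed limit or range.

## Working session

There is one attempt and no reset: what is moved stays moved. The work goes in short steps, each a Python script; the robot and the scene stay as the last script left them, time stands still between calls to the robot, and variables do not carry over. Pictures are saved under pics/ and viewed, at most 14 in all, crops included, and the job is handed in when it is done.

```bash
ls; mkdir -p pics
python3 - <<'E'
from station import *
import cv2,numpy as np
for n in("top","side"):
    p,d=snapshot(n); cv2.imwrite(f"pics/{n}0.png",p); np.save(f"{n}0.npy",d)
    m=camera_model(n); print(n,m["mtx"].round(1).tolist(),np.linalg.inv(m["camera_from_world"]).round(3).tolist())
print(get_state())
E
```

```text
pics
top [[454.7, 0.0, 321.1], [0.0, 454.7, 236.0], [0.0, 0.0, 1.0]] [[-0.019, -0.982, 0.189, 0.359], [-1.0, 0.023, 0.02, 0.006], [-0.024, -0.188, -0.982, 1.121], [0.0, 0.0, 0.0, 1.0]]
side [[449.3, 0.0, 321.3], [0.0, 449.3, 234.3], [0.0, 0.0, 1.0]] [[-0.775, -0.448, 0.446, 0.04], [-0.632, 0.538, -0.558, 0.629], [0.01, -0.714, -0.7, 0.908], [0.0, 0.0, 0.0, 1.0]]
{'t': 0.1, 'qpos': array([-8.75939395e+01,  1.48547325e+01,  8.80041017e+01, -2.63614943e-04,
        7.72341388e+01, -1.16188698e+01]), 'qd': array([-0.12509243, -0.10845939, -0.08962096,  0.00972504, -0.0283339 ,
       -0.02402677]), 'joint_efforts': array([ 2.16058746e-03, -4.38212299e+01, -2.84646088e+01,  7.17853988e-02,
        3.61989217e-02, -5.36875461e-05]), 'ee_pos': array([ 0.13329752, -0.53313151,  0.23490905]), 'orientation': array([[ 9.70190135e-01,  2.42344995e-01, -7.26057051e-05],
       [ 2.42344791e-01, -9.70188834e-01,  1.62106505e-03],
       [ 3.22415756e-04, -1.59033693e-03, -9.99998683e-01]]), 'contact_force': array([-0.42413376,  0.2875954 , -0.05980702]), 'wrist_torque': array([-0.00655246, -0.00202333,  0.01324253]), 'gripper_force': 0.0, 'opening': 0.9997938366293055}
```

View pics/top0.png

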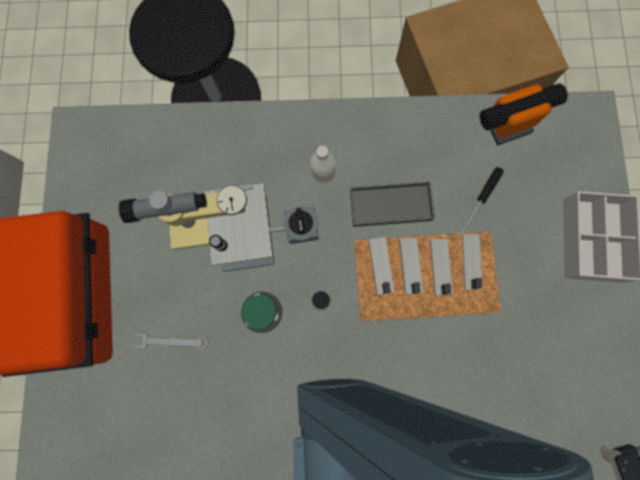

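View pics/side0.png

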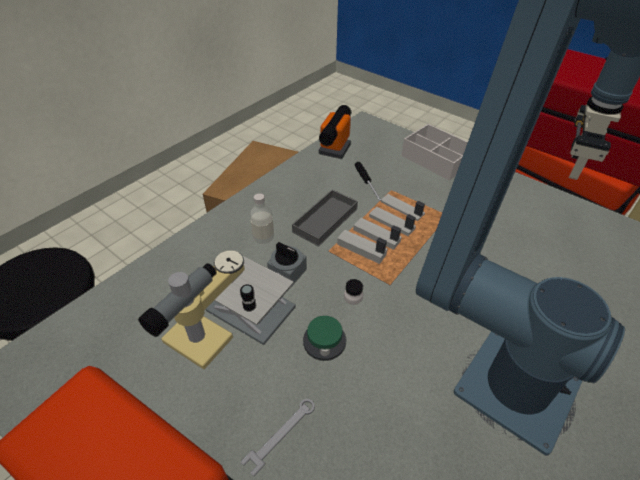

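The top view shows the jack at about (240,225), the dial at (231,199), the knob at (300,223), and one eyepiece at (218,240). The tray is at (391,204) and the spacers' grip blocks at (385,288), (415,287), (446,288) and (476,283). Next I'll enlarge these regions.

```bash
python3 - <<'E'
import cv2,numpy as np
p=cv2.imread("pics/top0.png")
a=cv2.resize(p[170:290,190:330],None,fx=5,fy=5,interpolation=cv2.INTER_CUBIC); cv2.imwrite("pics/jack0.png",a)
a=cv2.resize(p[170:330,345:505],None,fx=3.75,fy=3.75,interpolation=cv2.INTER_CUBIC); cv2.imwrite("pics/mat0.png",a)
E
cat > h.py <<'E'
from station import *
import numpy as np, cv2
class Cam:
    def __init__(s,n):
        m=camera_model(n); s.n=n; s.K=m["mtx"]; s.T=np.array(m["camera_from_world"]); s.R=s.T[:3,:3]; s.c=-s.R.T@s.T[:3,3]
    def at_z(s,u,v,z):
        r=s.R.T@np.linalg.inv(s.K)@[u,v,1]; return s.c+r*(z-s.c[2])/r[2]
    def cloud(s,d):
        v,u=np.mgrid[0:480,0:640]; r=np.stack([u,v,np.ones_like(u)],-1)@np.linalg.inv(s.K).T*d[...,None]
        return r@s.R+s.c
    def px(s,P):
        q=s.K@(s.R@np.array(P)+s.T[:3,3]); return q[:2]/q[2]
E
```

```text
(no output)
```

View pics/jack0.png

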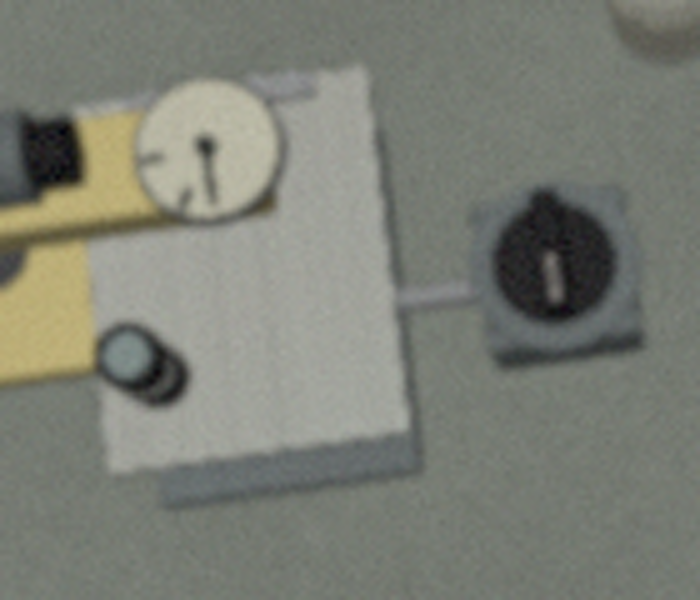

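View pics/mat0.png

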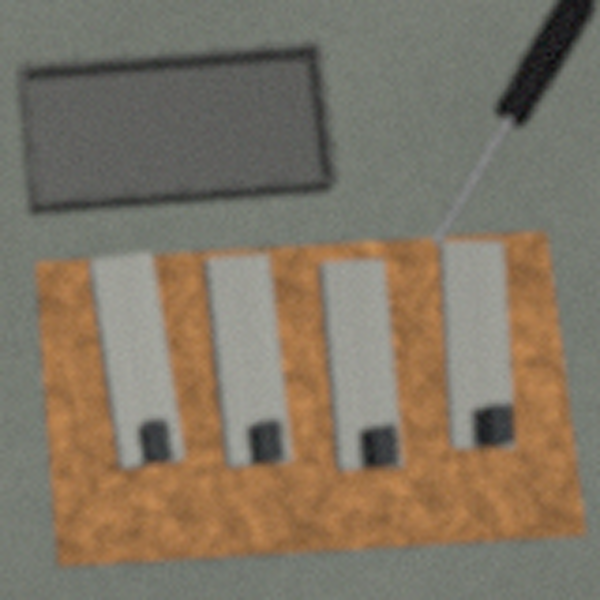

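The crops show exactly one eyepiece on the platform, with its top at about (215,241). The platform corners are at (272,256), (212,264) and (263,183), and the pointer is at rest between neither mark. Next I'll use depth to get the poses.

Run:
```python
from h import *
C=Cam("top"); d=np.load("top0.npy"); X=C.cloud(d)
def J(x,y): return x/5+190,y/5+170
def M(x,y): return x/3.75+345,y/3.75+170
nr,nl,fr=[C.at_z(*J(*q),.09)[:2] for q in((410,432),(110,472),(367,66))]
print("plat",nr,nl,fr,"w",np.linalg.norm(nl-nr),"l",np.linalg.norm(fr-nr),"ang x",np.degrees(np.arctan2(*(fr-nr)[::-1])),"ang -y",np.degrees(np.arctan2(*(nl-nr)[::-1])))
def reg(mask,zl,zh,name):
    m=mask&(X[...,2]>zl)&(X[...,2]<zh); P=X[m]
    if len(P)<5: print(name,len(P)); return
    r=cv2.minAreaRect(P[:,:2].astype(np.float32)*1000)
    print(name,len(P),"z",np.percentile(P[:,2],[5,50,95]).round(4),"c",P[:,:2].mean(0).round(4),"rect",np.round(r[0],1),np.round(r[1],1),round(r[2],1))
def box(a,b):
    k=np.zeros((480,640),bool); k[int(a[1]):int(b[1])+1,int(a[0]):int(b[0])+1]=1; return k
reg(box(J(230,250),J(330,420)),.07,.11,"platform z")
kb=box(J(470,170),J(640,350))
for zl,zh in((.03,.07),(.07,.09),(.09,.1),(.1,.11),(.11,.12),(.12,.14),(.14,.2)): reg(kb,zl,zh,f"knob{zl}")
reg(box(J(85,310),J(200,410)),.13,.17,"eye")
reg(box(J(130,70),J(290,230)),.17,.3,"dial")
reg(box(J(85,50),J(290,240)),.12,.17,"arm")
for i,(a,b) in enumerate([((85,245),(190,475)),((200,250),(300,475)),((315,255),(410,475)),((435,235),(520,455))]):
    # plate face pixels
    k=box(M(*a),M(*b)); 
    P=X[k]; z=P[:,2]; print(i,np.histogram(z,np.arange(0,.09,.004))[0])
    reg(k,.009,.036,f"plate{i}"); reg(k,.042,.09,f"grip{i}")
tc=[C.at_z(*M(*q),.032) for q in((22,66),(318,47),(332,186),(33,212))]; print("tray",np.round(tc,4)[:,:2].tolist(),np.mean(tc,0))
mc=[C.at_z(*M(*q),.004) for q in((38,262),(547,233),(585,535),(60,565))]; print("mat",np.round(mc,4)[:,:2].tolist(),np.mean(mc,0))
for n,c in dict(jar=(321,300),cleaner=(322,165),trib=(261,312)).items(): print(n,X[c[1],c[0]])
print("scr",X[182,490],C.at_z(461,234,.01),C.at_z(501,170,.02))
```

```text
plat [0.51227015 0.13990132] [0.49687586 0.27793171] [0.68784377 0.16051026] w 0.13888617844281556 l 0.17677902873514564 ang x 6.694778330039803 ang -y 96.36379954091296
platform z 731 z [0.0868 0.09   0.0933] c [0.5591 0.2004] rect [559.4 200.7] [82.1 48.4] 0.4
knob0.03 793 z [0.0501 0.0617 0.0693] c [0.5926 0.0735] rect [597.6  75.6] [84.3 82.2] 89.2
knob0.07 112 z [0.0701 0.0711 0.0798] c [0.5951 0.0728] rect [596.4  73.9] [54.  55.2] 10.1
knob0.09 115 z [0.0926 0.0977 0.0996] c [0.5973 0.0745] rect [598.   74.6] [57. 14.] 6.8
knob0.1 35 z [0.1002 0.1011 0.1028] c [0.5944 0.074 ] rect [597.3  73.1] [54.5 11.4] 9.0
knob0.11 0
knob0.12 0
knob0.14 0
eye 167 z [0.1382 0.1497 0.153 ] c [0.5408 0.2547] rect [541.9 255.5] [28.9 28.7] 46.2
dial 0
arm 1012 z [0.1381 0.1471 0.1512] c [0.6309 0.2346] rect [635.9 236. ] [92.9 68.5] 88.1
0 [351 369  38   8  14  11 120 595 143   2   2   3   3   3   3   2   3  25
  39   1   0   0]
plate0 909 z [0.0224 0.0299 0.0333] c [ 0.4986 -0.1148] rect [ 492.9 -115.2] [ 60.2 142.9] 88.5
grip0 84 z [0.0471 0.0718 0.0747] c [ 0.4393 -0.1213] rect [ 439.7 -122
[... 633 characters left out ...]
  49  13   0   0   0
   0   0   0   0]
plate3 797 z [0.0096 0.0125 0.0169] c [ 0.5063 -0.3382] rect [ 503.6 -338.4] [ 50.9 138.2] 86.7
grip3 84 z [0.0452 0.0536 0.0569] c [ 0.4462 -0.3372] rect [ 446.6 -338. ] [15.4 24.4] 84.2
tray [[0.6891, -0.0489], [0.697, -0.2448], [0.6026, -0.2478], [0.59, -0.053]] [ 0.6446726  -0.14863877  0.032     ]
mat [[0.5619, -0.0567], [0.5735, -0.3938], [0.376, -0.4004], [0.3637, -0.0642]] [ 0.46878313 -0.22875895  0.004     ]
jar [0.41281943 0.03027968 0.04880753]
cleaner [0.72301114 0.02055744 0.10732834]
trib [0.38789047 0.17064683 0.05023431]
scr [ 0.69606981 -0.39494146  0.02648164] [ 0.56938887 -0.31807105  0.01      ] [ 0.72867035 -0.42747626  0.02      ]
```

Height on the mat identifies the spacers. From left to right, at y = -0.12, -0.19, -0.26 and -0.34, they are 26, 20, 14 and 8 mm. The jack yaw is about 6.6°. Eyepiece first.

```bash
cat >> h.py <<'E'
YAW=6.6
def ori(yaw):
    a=np.radians(yaw); c,s=np.cos(a),np.sin(a); return np.array([[c,s,0],[s,-c,0],[0,0,-1.]])
STOP=np.array([.6685,.2277])
def rig(x,y=0.):
    a=np.radians(YAW); return STOP+[np.cos(a)*x-np.sin(a)*y,np.sin(a)*x+np.cos(a)*y]
def st(tag=""):
    s=get_state(); print(tag,"t%.1f"%s["t"],"p",s["ee_pos"].round(4),"F",s["contact_force"].round(1),"open %.3f"%s["opening"],"gf %.1f"%s["gripper_force"]); return s
def P(xy,z): return [float(xy[0]),float(xy[1]),z]
def spacers(d):
    X=Cam("top").cloud(d); out={}
    k=(X[...,0]>.33)&(X[...,0]<.62)&(X[...,1]>-.45)&(X[...,1]<-.02)
    n,lab=cv2.connectedComponents((k&(X[...,2]>.043)&(X[...,2]<.09)).astype(np.uint8))
    for i in range(1,n):
        Q=X[lab==i]
        if len(Q)<30: continue
        z=np.median(Q[:,2]); Q=Q[Q[:,2]>z-.006]; r=cv2.minAreaRect(Q[:,:2].astype(np.float32)*1000)
        (w,h),a=r[1],r[2]
        if w<h: a-=90
        t=min((8,14,20,26),key=lambda t:abs(z-.046-t/1000)); out[t]=(np.array(r[0])/1000,a,z)
        print(t,np.round(r[0],1),"yaw %.1f"%a,"z %.4f"%z,np.round(r[1],1))
    return out
E
python3 - <<'E'
from h import *
e=np.array([.5417,.2553]); T=np.array([.645,-.149])
move_ptp(P(e,.25),ori(YAW)); st()
d=snapshot("top"); cv2.imwrite("pics/e1.png",d[0]); spacers(d[1])
servo_line(P(e,.130),feed=.15); close(20); st("grip")
servo_line(P(e,.25),feed=.2); st("up")
move_ptp(P(T,.25),ori(3)); servo_line(P(T,.080),feed=.2); servo_line(P(T,.0475),feed=.04); st("down")
open_gripper(); servo_line(P(T,.25),feed=.25); st()
E
```

```text
t3.2 p [0.5421 0.2545 0.25  ] F [-0.3 -0.1  0.4] open 0.999 gf 0.0
8 [ 446.6 -337.9] yaw -0.2 z 0.0538 [15.9 23.5]
26 [ 440.1 -122.2] yaw 3.0 z 0.0719 [23.6 13.9]
20 [ 439.1 -192.1] yaw 2.9 z 0.0652 [23.2 14.5]
14 [ 434.6 -263.4] yaw 2.7 z 0.0591 [23.3 14.4]
grip t5.2 p [0.5417 0.2554 0.13  ] F [-0.4  0.5 -0.2] open 0.314 gf 20.0
up t6.0 p [0.541  0.2551 0.2488] F [ 0.1  0.  -2.2] open 0.320 gf 20.0
down t9.5 p [ 0.6452 -0.1491  0.0477] F [ 0.2 -0.1 -1.1] open 0.315 gf 20.0
 t11.5 p [ 0.6442 -0.1487  0.2484] F [-1.2  0.2 -0.9] open 1.002 gf 0.0
```

```bash
cat >> h.py <<'E'
def plateyaw(d,t,g):
    X=Cam("top").cloud(d); zt=.004+t/1000
    k=(np.abs(X[...,2]-zt)<.0045)&(np.hypot(X[...,0]-g[0]-.05,X[...,1]-g[1])<.085)&(np.abs(X[...,1]-g[1])<.036)
    Q=X[k][:,:2]
    for _ in range(3):
        w,V=np.linalg.eigh(np.cov(Q.T)); v=V[:,1]*np.sign(V[0,1]); c=Q.mean(0); n=np.array([-v[1],v[0]])
        Q=Q[np.abs((Q-c)@n)<.0215]
    return np.degrees(np.arctan2(v[1],v[0]))
def pick(t,shift=0.):
    """look from the jack side, then grasp spacer t; shift (m) moves the jaws along the spacer's y to spare the neighbours"""
    p,d=snapshot("top"); g,_,z=spacers(d)[t]; y=plateyaw(d,t,g); print("plate yaw %.1f"%y)
    a=np.radians(y); c=g+shift*np.array([-np.sin(a),np.cos(a)]); zg=.004+t/1000+.0225
    move_ptp(P(c,.16),ori(y)); servo_line(P(c,zg+.05),feed=.2); servo_line(P(c,zg),feed=.08); close(55); s=st("grip")
    servo_line(P(c,zg+.01),feed=.05); st("lift"); return c,y,zg
E
python3 - <<'E'
from h import *
move_ptp(P((.48,.2),.3),ori(YAW))
p,d=snapshot("top"); S=spacers(d)
for t in S: print(t,plateyaw(d,t,S[t][0]))
c,y,zg=pick(26,.006)
servo_line(P(c,.2),feed=.2)
q=rig(-.212); h=.09+.026+.0225
move_ptp(P(q,h+.05),ori(YAW)); servo_line(P(q,h+.004),feed=.08); st("pre")
for n in("top","side"): p,d=snapshot(n); cv2.imwrite(f"pics/{n}2.png",p); np.save(f"{n}2.npy",d)
p=cv2.imread("pics/side2.png"); cv2.imwrite("pics/s2c.png",cv2.resize(p[220:360,160:320],None,fx=4,fy=4,interpolation=cv2.INTER_CUBIC))
p=cv2.imread("pics/top2.png"); cv2.imwrite("pics/t2c.png",cv2.resize(p[170:290,190:330],None,fx=5,fy=5,interpolation=cv2.INTER_CUBIC))
E
```

```text
8 [ 446.5 -338.6] yaw 0.7 z 0.0538 [23.7 14.9]
26 [ 440.4 -122.4] yaw -0.2 z 0.0716 [13.4 23.2]
20 [ 438.9 -192.1] yaw 3.9 z 0.0653 [23.1 13.8]
14 [ 434.2 -263.7] yaw 6.3 z 0.0596 [23.2 14.5]
8 -6.269753614875695
26 5.13971672741231
20 1.600243399621767
14 -2.49767921559633
8 [ 446.4 -338.4] yaw 1.2 z 0.0535 [23.7 15.2]
26 [ 440.2 -122.3] yaw -0.2 z 0.0712 [14.  23.1]
20 [ 439.3 -191.7] yaw 0.2 z 0.0652 [23.  14.2]
14 [ 434.3 -263.7] yaw 0.1 z 0.0592 [23.3 14.3]
plate yaw 5.2
grip t16.8 p [ 0.4397 -0.1164  0.0525] F [-0.1 -1.3  0.7] open 0.144 gf 54.9
lift t17.2 p [ 0.4398 -0.1163  0.0628] F [ 0.1  0.2 -3.5] open 0.146 gf 54.9
pre t19.9 p [0.4583 0.2032 0.1428] F [-0.4  0.9 -2.7] open 0.144 gf 54.9
```

View pics/t2c.png

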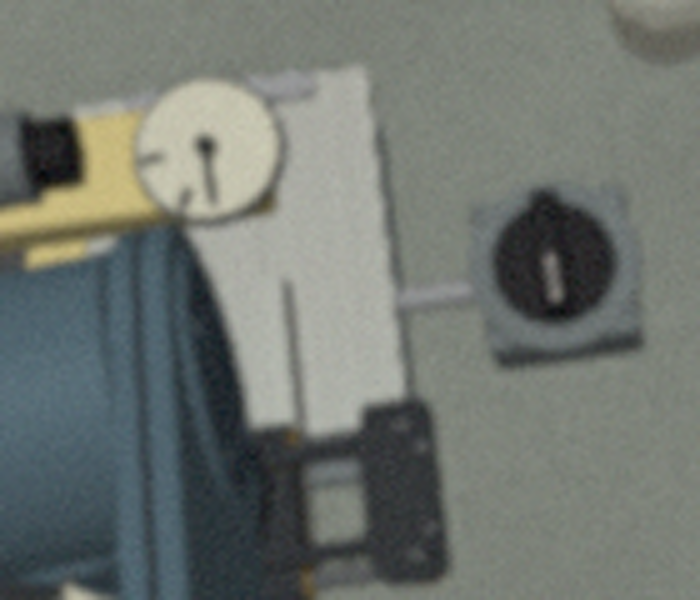

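View pics/s2c.png

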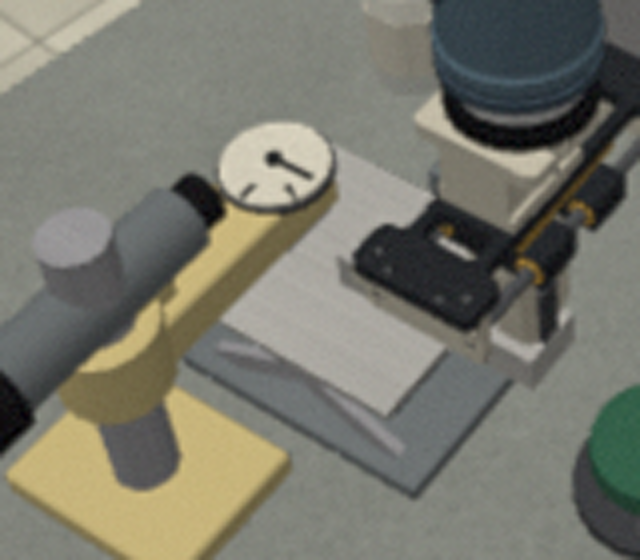

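The top crop shows the spacer's right wall at crop x of about 290–300, with its nose just short of the arm. The pointer is still at rest. Next I'll check the plate's yaw, tilt and position against the platform using depth.

Run:
```python
from h import *
C=Cam("top"); X=C.cloud(np.load("top2.npy")); 
a=np.radians(YAW); R=np.array([[np.cos(a),np.sin(a)],[-np.sin(a),np.cos(a)]])
r=(X[...,:2]-STOP)@R.T; z=X[...,2]
p=cv2.imread("pics/top2.png").mean(2)
# plate top pts
k=(z>.110)&(z<.130)&(r[...,0]>-.17)&(r[...,0]<-.06)&(abs(r[...,1])<.035)
Q=np.c_[r[k],z[k]]; print(len(Q),Q[:,2].mean())
A=np.c_[Q[:,:2],np.ones(len(Q))]; s=np.linalg.lstsq(A,Q[:,2],rcond=None)[0]; print("tilt deg",np.degrees(np.arctan(s[:2])),"z at nose(-89),grip",s@[-.089,0,1],s@[-.2,0,1])
for v in range(222,262,4):
    kk=k[v]; u=np.where(kk)[0]
    if len(u): print(v,"x %.1f"%(1e3*r[v,u].mean(0)[0]),"ymin %.1f ymax %.1f"%(1e3*r[v,u,1].min(),1e3*r[v,u,1].max()))
print("nose xmax",Q[:,0].max())
# brightness profiles: right edge of plate & platform right edge per row
for v in range(228,256,4):
    g=np.diff(cv2.GaussianBlur(p,(1,5),0)[v,240:280]); ue=240+np.argmin(g[:12])+.5; 
    e=C.at_z(ue,v,.1205)[:2]; print(v,ue,(R@(e-STOP)*1e3).round(1))
# platform right edge
for v in range(190,250,8):
    g=np.diff(p[v,255:280]); ue=255+np.argmin(g)+.5; print("plat",v,(R@(C.at_z(ue,v,.09)[:2]-STOP)*1e3).round(1))
for v in range(178,190): print(v,p[v,240:262:4].round(),(R@(C.at_z(250,v,.093)[:2]-STOP)*1e3).round(1)[0])
```

```text
334 0.1199969918875762
tilt deg [-0.25166495  2.68228269] z at nose(-89),grip 0.12039603750708407 0.12088359503609392
226 x -91.1 ymin -23.3 ymax 6.5
230 x -100.8 ymin -23.2 ymax 3.4
234 x -110.1 ymin -22.7 ymax 1.6
238 x -119.5 ymin -23.0 ymax 1.0
242 x -128.7 ymin -22.6 ymax -0.5
246 x -138.2 ymin -23.0 ymax -2.3
250 x -147.4 ymin -23.1 ymax -2.9
254 x -156.1 ymin -22.3 ymax -4.6
nose xmax -0.08907199318545037
228 245.5 [-97.7 -20.6]
232 246.5 [-107.2  -21.9]
236 246.5 [-116.3  -21. ]
240 247.5 [-125.7  -22.3]
244 247.5 [-134.8  -21.3]
248 248.5 [-144.1  -22.6]
252 248.5 [-153.1  -21.7]
plat 190 [ -5.2 -67.4]
plat 198 [-24.9 -67.5]
plat 206 [-44.6 -67.7]
plat 214 [-64.1 -67.9]
plat 222 [-83.5 -68.1]
plat 230 [-102.7  -68.2]
plat 238 [-121.8  -68.4]
plat 246 [-140.8  -68.6]
178 [124. 119. 127. 123. 126. 122.] 27.8
179 [122. 121. 125. 125. 123. 122.] 25.3
180 [123. 126. 123. 124. 121. 126.] 22.8
181 [123. 121. 125. 119. 125. 122.] 20.4
182 [119. 126. 125. 118. 118. 129.] 17.9
183 [121. 121. 129. 124. 126. 148.] 15.5
184 [123. 124. 146. 138. 146. 164.] 13.0
185 [144. 137. 151. 147. 162. 167.] 10.6
186 [143. 148. 152. 147. 168. 168.] 8.1
187 [140. 150. 151. 144. 168. 169.] 5.7
188 [143. 143. 146. 135. 169. 168.] 3.3
189 [167. 127. 140. 146. 167. 169.] 0.8
```

```bash
cat > edge.py <<'E'
from h import *
C=Cam("top")
a=np.radians(YAW); R=np.array([[np.cos(a),np.sin(a)],[-np.sin(a),np.cos(a)]])
def edge(img,y0,xs,z,half=.012,sgn=None):
    """subpixel edges of lines along rig x near y0: sample profile across y at each x"""
    ys=np.arange(-half,half,.0004); W=[]
    for x in xs:
        w=[C.px(P(rig(x,y0+y),z)) for y in ys]; W.append(w)
    W=np.array(W,np.float32); I=cv2.remap(img.astype(np.float32),W[...,0],W[...,1],cv2.INTER_CUBIC)
    I=cv2.GaussianBlur(I,(0,0),sigmaX=3,sigmaY=4); G=np.diff(I,axis=1); G=G*sgn if sgn else abs(G)
    j=G.argmax(1); e=y0+ys[j]+.0002
    f=np.polyfit(xs,e,1); f=np.polyfit(xs[abs(e-np.polyval(f,xs))<.003],e[abs(e-np.polyval(f,xs))<.003],1)
    return "slope %.2f deg, y at mid %.1f mm"%(np.degrees(np.arctan(f[0])),1e3*np.polyval(f,xs.mean()))+" sd %.1f"%(1e3*np.std(e-np.polyval(f,xs)))
E
python3 - <<'E'
from edge import *
p0=cv2.imread("pics/top0.png").astype(float).mean(2); p2=cv2.imread("pics/top2.png").astype(float)
b0=cv2.imread("pics/top0.png").astype(float)[...,0]
print("right",edge(p0,-.069,np.arange(-.155,.0,.003),.09))
print("left(blue)",edge(b0,.07,np.arange(-.145,-.075,.003),.09))
print("spacer right top edge",edge(p2.mean(2),-.021,np.arange(-.155,-.1,.003),.12,half=.006,sgn=1), edge(p2.mean(2),-.021,np.arange(-.155,-.1,.003),.12,half=.006,sgn=-1))
E
```

```text
right slope 0.43 deg, y at mid -67.9 mm sd 0.1
left(blue) slope -0.84 deg, y at mid 70.0 mm sd 1.8
spacer right top edge slope 0.00 deg, y at mid -21.2 mm sd 0.0 slope 0.00 deg, y at mid -25.6 mm sd 0.0
```

The platform yaw is closer to 7.0°, and the spacer needs to shift about +2.5 mm in y. I'll apply both, touch down, and try the 26.

```bash
sed -i 's/^YAW=.*/YAW=7.0/; s/^STOP=.*/STOP=np.array([.6682,.2304])/' h.py
cat >> h.py <<'E'
def along(F):
    a=np.radians(YAW); return F[0]*np.cos(a)+F[1]*np.sin(a)
def trial(t,x0=-.212,gap=.0006):
    """spacer held with its grip at rig x0 just over the platform: touch down, lift by gap, slide in till something stops it"""
    q=rig(x0); zz=.09+t/1000+.0225+.004; servo_line(P(q,zz),ori=ori(YAW),feed=.08); dwell(.3); b=get_state()["contact_force"]
    while get_state()["contact_force"][2]-b[2]<2.0 and zz>.09+t/1000+.0225-.006:
        zz-=.0005; servo_line(P(q,zz),feed=.02)
    st("touch"); zt=zz; zz+=gap; servo_line(P(q,zz),feed=.02); dwell(.2); b=get_state()["contact_force"]; x=x0
    while x<-.116:
        x+=.003 if x<-.13 else .001; servo_line(P(rig(x),zz),feed=.04)
        F=get_state()["contact_force"]-b
        if along(F)<-4 or np.linalg.norm(F)>8: break
    print("stopped at x %.1f"%(x*1e3),"dF",F.round(1)); st(); return x,zz,zt
E
python3 - <<'E'
from h import *
x,zz,zt=trial(26); print(zz,zt)
p,d=snapshot("top"); cv2.imwrite("pics/t3.png",p)
E
```

```text
touch t22.8 p [0.4578 0.2046 0.1384] F [-1.6 -1.6  2.4] open 0.145 gf 54.9
stopped at x -179.0 dF [-9.4 -1.5  5.8]
 t26.0 p [0.4883 0.2081 0.1386] F [-9.2 -2.3  3.3] open 0.148 gf 55.0
0.13859999999999997 0.13799999999999998
```

It stopped with its nose at x ≈ -56, which is the pad's edge. I'll try once more pressed down on the platform to be sure, then put it back.

```bash
cat >> h.py <<'E'
def back(t,xy,yaw,retreat_from,zz):
    """withdraw from the jack and lay spacer t flat on the mat with its grip at xy; go back to the jack side"""
    servo_line(P(rig(retreat_from),zz),feed=.1); q=rig(-.215); servo_line(P(q,zz+.003),feed=.1); servo_line(P(q,zz+.06),feed=.2)
    zg=.004+t/1000+.0225
    move_ptp(P(xy,zg+.08),ori(yaw)); servo_line(P(xy,zg+.006),feed=.15); dwell(.2); b=get_state()["contact_force"][2]; z=zg+.006
    while get_state()["contact_force"][2]-b<1.5 and z>zg-.003: z-=.0007; servo_line(P(xy,z),feed=.03)
    st("laid"); open_gripper(); servo_line(P(xy,z+.12),feed=.2); move_ptp(P((.48,.2),.3),ori(YAW)); st("away")
E
python3 - <<'E'
from h import *
servo_line(P(rig(-.195),.1386),feed=.1); x,zz,zt=trial(26,x0=-.195,gap=-.0002)
back(26,(.440,-.107),5.,-.195,.139)
p,d=snapshot("top"); cv2.imwrite("pics/t4.png",p); S=spacers(d); print({t:plateyaw(d,t,S[t][0]).round(1) for t in S})
E
```

```text
touch t29.2 p [0.4746 0.2066 0.1384] F [-2.8 -0.3  1.6] open 0.146 gf 55.0
stopped at x -180.0 dF [-4.5  0.3  4.5]
 t30.9 p [0.4882 0.2085 0.1384] F [-7.9 -0.9  9.8] open 0.148 gf 55.0
laid t36.3 p [ 0.4401 -0.1071  0.0525] F [-1.3  1.2  2.3] open 0.150 gf 55.0
away t39.6 p [0.4799 0.1991 0.2989] F [0.3 0.7 0.2] open 1.000 gf 0.0
26 [ 440.5 -108.9] yaw 3.6 z 0.0717 [23.1 13.9]
20 [ 439.4 -192.4] yaw 0.4 z 0.0651 [23.4 14.4]
14 [ 434.8 -263.2] yaw 5.9 z 0.0599 [23.4 13.7]
8 [ 401.6 -375.8] yaw 9.1 z 0.0533 [23.8 15.9]
{26: np.float64(4.1), 20: np.float64(0.3), 14: np.float64(-2.8), 8: np.float64(1.8)}
```

View pics/t4.png

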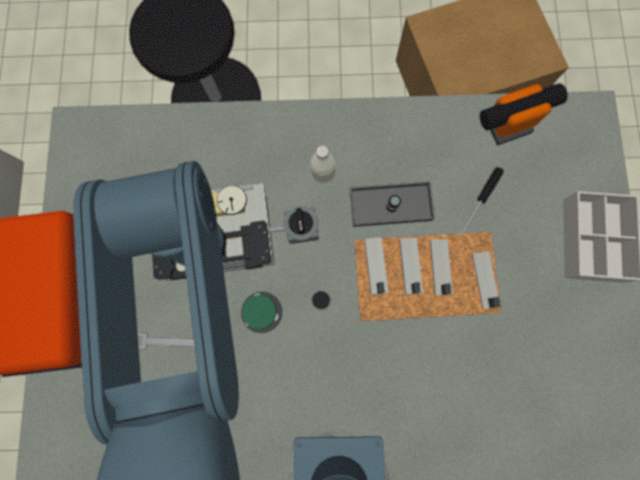

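The 26 is back on the mat. The 8 has been knocked aside, with its grip now at (0.402,-0.376) near the mat's corner, so I'll deal with it later. Next is the 20.

```bash
cat >> h.py <<'E'
def go(t,shift):
    c,y,zg=pick(t,shift); servo_line(P(c,.2),feed=.2); q=rig(-.212); h=.09+t/1000+.0225
    move_ptp(P(q,h+.05),ori(YAW)); return trial(t)
E
python3 - <<'E'
from h import *
x,zz,zt=go(20,.006)
p,d=snapshot("top"); cv2.imwrite("pics/t5.png",p)
E
```

```text
26 [ 440.5 -109.2] yaw 4.8 z 0.0718 [23.5 13.8]
20 [ 439.2 -192.1] yaw 0.3 z 0.0650 [22.8 13.7]
14 [ 434.5 -263.9] yaw 2.8 z 0.0590 [23.5 14.7]
8 [ 401.7 -374.8] yaw 4.9 z 0.0534 [23.5 15.4]
plate yaw 0.1
grip t43.7 p [ 0.4392 -0.1861  0.0465] F [-0.7 -0.8 -0.1] open 0.147 gf 55.0
lift t44.0 p [ 0.4394 -0.1862  0.0569] F [ 0.5 -0.9 -1.9] open 0.150 gf 55.0
touch t49.6 p [0.4578 0.2046 0.1324] F [-1.7 -0.6  3.5] open 0.152 gf 55.0
stopped at x -179.0 dF [-7.5 -1.5  4.8]
 t52.8 p [0.4887 0.2085 0.1326] F [-7.5 -1.   3.1] open 0.149 gf 55.0
```

The 20 is blocked at the pad as well. I'll put it back and try the 14.

Run:
```python
from h import *
back(20,(.440,-.186),3.,-.195,.133)
x,zz,zt=go(14,0.)
p,d=snapshot("top"); cv2.imwrite("pics/t6.png",p); spacers(d)
```

```text
laid t58.5 p [ 0.4401 -0.1861  0.0465] F [-0.8 -0.2  1.7] open 0.143 gf 55.0
away t62.1 p [0.4801 0.1991 0.2992] F [-0.7  0.1  0.3] open 1.003 gf 0.0
26 [ 440.7 -108.7] yaw -1.3 z 0.0716 [13.8 23. ]
20 [ 439.5 -187.5] yaw -1.9 z 0.0654 [14.1 23.3]
14 [ 434.5 -264. ] yaw 2.6 z 0.0588 [23.5 14.7]
8 [ 401.6 -375.1] yaw 6.4 z 0.0533 [23.6 14.9]
plate yaw -3.0
grip t66.4 p [ 0.4345 -0.2639  0.0405] F [-0.6  0.5 -0.1] open 0.148 gf 55.0
lift t66.8 p [ 0.4346 -0.2642  0.0509] F [ 0.1  0.7 -2.5] open 0.145 gf 55.0
touch t72.7 p [0.4579 0.2046 0.1264] F [-2.9 -0.8  4.1] open 0.147 gf 55.0
stopped at x -173.0 dF [-10.2  -1.3   6.1]
 t76.3 p [0.4938 0.2091 0.1264] F [-10.1  -0.8   5.8] open 0.149 gf 55.0
26 [ 440.7 -108.9] yaw -0.4 z 0.0714 [14.  23.3]
20 [ 439.6 -187.7] yaw 0.4 z 0.0653 [23.4 15. ]
8 [ 401.7 -375.1] yaw 3.9 z 0.0532 [23.4 14.5]
```

It stopped 6 mm further in than the others, so this could be a tilt or friction stop rather than a true block. I'll back off, check the tilt, and retry with a force log.

Run:
```python
from h import *
servo_line(P(rig(-.205),.1268),feed=.1); dwell(.2)
p,d=snapshot("top"); cv2.imwrite("pics/t7.png",p)
X=Cam("top").cloud(d); a=np.radians(YAW); R=np.array([[np.cos(a),np.sin(a)],[-np.sin(a),np.cos(a)]])
r=(X[...,:2]-STOP)@R.T; z=X[...,2]
k=(z>.097)&(z<.112)&(r[...,0]>-.165)&(r[...,0]<-.085)&(r[...,1]>-.018)&(r[...,1]<.0)
Q=np.c_[r[k],z[k]]; s=np.polyfit(Q[:,0],Q[:,2],1); print(len(Q),"tilt",np.degrees(s[0]),"z",np.polyval(s,[-.082,-.165]))
k=(abs(z-.09)<.008)&(r[...,0]>-.16)&(r[...,0]<-.085)&(r[...,1]>-.06)&(r[...,1]<-.035); Q=np.c_[r[k],z[k]]; s=np.polyfit(Q[:,0],Q[:,2],1); print("platform tilt",np.degrees(s[0]),"z",np.polyval(s,[-.082,-.165]))
b=get_state()["contact_force"]; print(b)
x=-.205
while x<-.12:
    x+=.003; servo_line(P(rig(x),.1268),feed=.03); F=get_state()["contact_force"]; print(round(x*1e3),F.round(1))
    if along(F-b)<-6: break
p,d=snapshot("side"); cv2.imwrite("pics/s8c.png",cv2.resize(p[220:340,180:320],None,fx=5,fy=5,interpolation=cv2.INTER_CUBIC))
```

```text
199 tilt 0.02334084814070136 z [0.10440063 0.10436682]
platform tilt -0.33010664233851283 z [0.08994524 0.09042344]
[ 0.74540239  0.29035486 -2.61883457]
-202 [-0.5  0.2 -2.5]
-199 [ 0.2  0.3 -3. ]
-196 [ 0.3  0.3 -2.3]
-193 [ 0.9 -0.3 -1.5]
-190 [-0.5  0.  -2.6]
-187 [-0.2 -0.7 -2.1]
-184 [ 0.3 -0.  -1.8]
-181 [ 0.1 -0.6 -2.2]
-178 [ 0.2  0.3 -1.8]
-175 [-3.9  0.  -1.1]
-172 [-13.6  -2.1   5.4]
```

View pics/s8c.png

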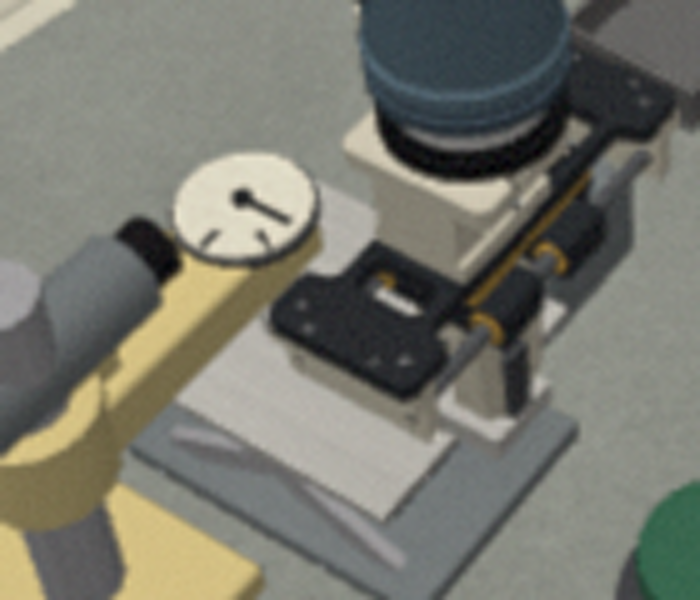

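The plate is level, and contact starts with the nose at about x = -53, the pad's edge. The 14 is genuinely blocked and the pointer is at rest, so the 8 is the one that fits. I'll put the 14 back and fetch the 8.

Run:
```python
from h import *
back(14,(.4345,-.264),0.,-.195,.127)
x,zz,zt=go(8,0.); print(x,zz,zt)
p,d=snapshot("top"); cv2.imwrite("pics/t9.png",p); spacers(d)
```

```text
laid t85.9 p [ 0.4346 -0.2641  0.0405] F [-0.3  0.5  1.5] open 0.144 gf 55.0
away t89.7 p [0.4802 0.1991 0.2994] F [-1.4 -1.2  0.6] open 1.001 gf 0.0
26 [ 440.7 -108.7] yaw -0.3 z 0.0708 [13.8 22.9]
20 [ 439.5 -187.9] yaw -0.5 z 0.0659 [14.2 23.1]
14 [ 433.9 -266. ] yaw 3.6 z 0.0595 [23.9 14.9]
8 [ 401.7 -375.4] yaw 4.7 z 0.0535 [23.5 16.2]
plate yaw 1.4
grip t94.4 p [ 0.4018 -0.3754  0.0345] F [-0.2 -0.2 -0.7] open 0.147 gf 55.0
lift t94.8 p [ 0.402  -0.3756  0.045 ] F [-0.1 -0.3 -0.6] open 0.153 gf 55.0
touch t101.1 p [0.4579 0.2046 0.1204] F [-1.6  0.1  5.5] open 0.149 gf 55.0
stopped at x -120.0 dF [-5.1 -0.8  3.3]
 t110.5 p [0.5482 0.2157 0.1206] F [-5.1 -0.9  3.8] open 0.147 gf 55.0
-0.11999999999999991 0.1206 0.12
26 [ 440.6 -108.7] yaw -0.1 z 0.0715 [13.8 23.1]
20 [ 439.5 -187.5] yaw -1.5 z 0.0654 [14.4 23.1]
14 [ 433.9 -266. ] yaw 1.9 z 0.0598 [23.9 14.1]
```

The 8 slid in to the stop. I'll set it down, release, and look.

Run:
```python
from h import *
servo_line(P(rig(-.120),.1201),feed=.02); st("down"); open_gripper(); dwell(.2)
servo_line(P(rig(-.120),.25),feed=.2); move_ptp(P((.45,-.05),.3),ori(YAW)); st("away")
for n in("top","side"): p,d=snapshot(n); cv2.imwrite(f"pics/{n}10.png",p); np.save(f"{n}10.npy",d)
p=cv2.imread("pics/top10.png"); cv2.imwrite("pics/t10c.png",cv2.resize(p[170:290,190:330],None,fx=5,fy=5,interpolation=cv2.INTER_CUBIC))
from edge import *
g=p.astype(float).mean(2)
for s in(1,-1): print("sp right",s,edge(g,-.0205,np.arange(-.13,-.07,.003),.098,half=.007,sgn=s)); print("sp left",s,edge(g,.0195,np.arange(-.13,-.07,.003),.098,half=.007,sgn=s))
print("plat right",edge(g,-.07,np.arange(-.155,0,.003),.09,half=.008))
X=C.cloud(np.load("top10.npy")); r=(X[...,:2]-STOP)@R.T; z=X[...,2]
k=(abs(z-.14)<.006)&(abs(r[...,0]+.12)<.03)&(abs(r[...,1])<.03); q=cv2.minAreaRect(r[k].astype(np.float32)*1000); print("grip rig",q, np.median(z[k]))
```

```text
down t110.8 p [0.5482 0.2158 0.1205] F [-6.9 -1.4  5.5] open 0.148 gf 55.0
away t114.2 p [ 0.4502 -0.0494  0.2995] F [-0.3 -0.1  0.2] open 1.003 gf 0.0
sp right 1 slope -0.00 deg, y at mid -18.9 mm sd 0.0
sp left 1 slope 0.52 deg, y at mid 14.4 mm sd 0.1
sp right -1 slope 0.29 deg, y at mid -24.6 mm sd 0.1
sp left -1 slope -8.23 deg, y at mid 21.6 mm sd 1.8
plat right slope -0.09 deg, y at mid -70.0 mm sd 0.2
grip rig ((-121.91156005859375, -2.9105119705200195), (14.324471473693848, 23.410724639892578), 85.23316192626953) 0.13973036333292954
```

View pics/t10c.png

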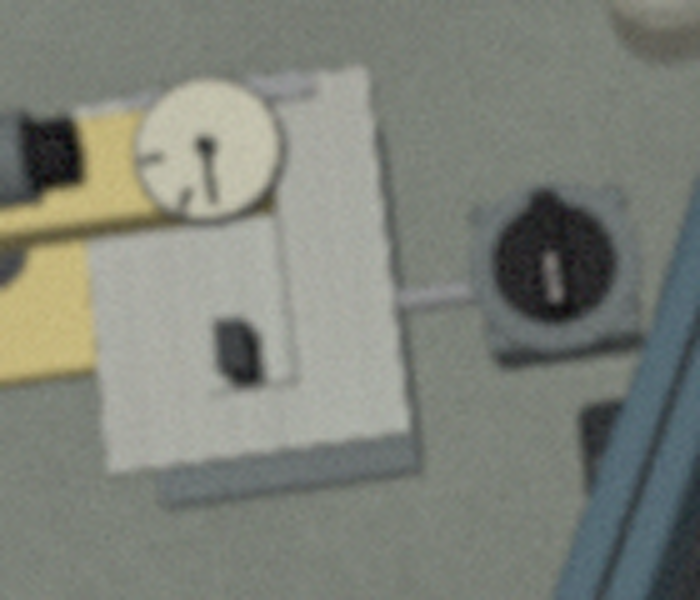

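The spacer lies square and within about 1 mm of the middle, with its nose at the stop. Next I'll write a pointer reader, test it at rest, and grip the knob.

```bash
cat > dial.py <<'E'
from h import *
_d=np.load("top10.npy"); _C=Cam("top"); DC=_C.cloud(_d)[197:202,229:234].reshape(-1,3); DZ=float(np.median(DC[:,2])); DC=_C.at_z(231,199,DZ)
def pointer(n,rel=True,r=(.007,.017)):
    """clockwise-from-above world angle (deg) of the darkest ray on the dial"""
    C=Cam(n); p=snapshot(n)[0].astype(np.float32).mean(2) if rel else cv2.imread(f"pics/{n}10.png").astype(np.float32).mean(2)
    # refine the centre (dark hub) locally, then sample
    u0=C.px(DC); g=np.arange(-4,4.1,.5)
    s=cv2.GaussianBlur(p,(0,0),1.2); best=min(((s[int(round(u0[1]+b)),int(round(u0[0]+a))],a,b) for a in g for b in g)); u0=u0+best[1:]
    c=C.at_z(*u0,DZ); th=np.radians(np.arange(0,360,2)); R=np.linspace(*r,12)
    W=np.array([[C.px(c+[k*np.cos(t),-k*np.sin(t),0]) for k in R] for t in th],np.float32)
    I=cv2.remap(p,W[...,0],W[...,1],cv2.INTER_LINEAR).mean(1); I=I-np.median(I); w=np.clip(-I-8,0,None)
    j=w.argmax(); k=(np.arange(-12,13)+j)%180; off=np.arange(-12,13)*2
    return (np.degrees(th[j])+(w[k]*off).sum()/max(w[k].sum(),1e-6)),I.min(),I.std(),best[1:]
E
python3 - <<'E'
from dial import *
print(DC,DZ)
for n in("top","side"): print(n,"pointer",pointer(n,False),"outer",[pointer(n,False,(a,a+.006))[:2] for a in(.018,.021)])
K=np.array([.5975,.0752]); 
O=ori(YAW+180); move_ptp(P(K,.17),O); servo_line(P(K,.0945),feed=.08); st("at knob"); close(30); s=st("gripped"); print(s["qpos"].round(1),s["wrist_torque"].round(2))
for n in("top","side"): print(n,pointer(n))
E
```

```text
[0.63359336 0.22306807 0.15183128] 0.15183128441650295
top pointer (np.float64(170.72478896995702), np.float32(-64.43549), np.float32(14.248733), (np.float64(-0.5), np.float64(-0.5))) outer [(np.float64(172.9560698172356), np.float32(-64.97132)), (np.float64(174.45163335017523), np.float32(-56.604004))]
side pointer (np.float64(179.1779696789814), np.float32(-111.08633), np.float32(24.737482), (np.float64(-0.5), np.float64(0.0))) outer [(np.float64(175.8488490662054), np.float32(-111.36013)), (np.float64(176.73753626090308), np.float32(-105.80316))]
at knob t117.8 p [0.598  0.0752 0.0951] F [ 0.  -1.1  0.5] open 1.000 gf 0.0
gripped t119.0 p [0.5973 0.0768 0.0945] F [-0.2  5.3  0.3] open 0.147 gf 30.0
[  -3.4   27.2   90.8    0.2   62.1 -100.4] [ 0.99 -0.14 -0.04]
top (np.float64(177.61795199331036), np.float32(-22.406242), np.float32(24.461773), (np.float64(3.5), np.float64(3.5)))
side (np.float64(179.17592343299117), np.float32(-119.91571), np.float32(26.633259), (np.float64(-0.5), np.float64(0.0)))
```

The knob is gripped, with its centre at y ≈ 0.077. The side camera reads the pointer cleanly at 179° for rest. Winding now.

Run:
```python
from dial import *
servo_line([.5975,.0770,.0945],feed=.02); s=st("centred"); q=np.array(s["qpos"]); 
tot=0
for i in range(14):
    step=.35 if tot<1.0 else .2
    tot+=step; move_j(list(q+[0,0,0,0,0,np.degrees(tot)])); s=get_state(); a=pointer("side")
    print("%.2f rad"%tot,"t%.1f"%s["t"],"F",s["contact_force"].round(1),"Mz",s["wrist_torque"].round(2),"ptr %.2f"%np.radians(a[0]-179.2))
    if np.radians(a[0]-179.2)>.25 or np.linalg.norm(s["contact_force"])>20: break
```

```text
centred t119.4 p [0.5973 0.077  0.0945] F [-0.8  0.3  1.7] open 0.149 gf 30.0
0.35 rad t119.8 F [-0.3  1.5  1. ] Mz [ 0.18 -0.07 -0.02] ptr -0.00
0.70 rad t120.3 F [-0.8  1.9  0.7] Mz [ 0.44 -0.11 -0.06] ptr 0.00
1.05 rad t120.8 F [ 1.5  4.8 -0.8] Mz [ 0.68 -0.26 -0.05] ptr 0.00
1.25 rad t121.1 F [ 1.6  4.8 -1. ] Mz [ 0.87 -0.42 -0.06] ptr 0.00
1.45 rad t121.5 F [ 2.5  5.6 -1.1] Mz [ 0.92 -0.41 -0.09] ptr -0.00
1.65 rad t121.8 F [ 2.1  5.4 -1.7] Mz [ 0.86 -0.5  -0.07] ptr -0.00
1.85 rad t122.2 F [ 2.4  4.8 -1.5] Mz [ 0.89 -0.48 -0.09] ptr 0.00
2.05 rad t122.6 F [ 3.4  5.8 -2.4] Mz [ 0.9  -0.5  -0.01] ptr 0.00
2.25 rad t122.9 F [ 2.3  5.4 -2.6] Mz [ 0.94 -0.53 -0.01] ptr 0.20
2.45 rad t123.3 F [ 3.6  4.6 -3. ] Mz [ 0.87 -0.56 -0.  ] ptr 0.50
```

Run:
```python
from dial import *
s=get_state(); q=np.array(s["qpos"])
for g in(.12,.24): move_j(list(q+[0,0,0,0,0,np.degrees(g)])); dwell(.3); print("ptr %.2f"%np.radians(pointer("side")[0]-179.2))
open_gripper(); dwell(.3); p=get_state()["ee_pos"]; servo_line([p[0],p[1],.25],feed=.15); move_ptp(P((.42,-.08),.32),ori(YAW)); st("away")
print("ptr side %.2f top %.2f"%(np.radians(pointer("side")[0]-179.2),np.radians(pointer("top")[0]-170.7)))
p,d=snapshot("top"); cv2.imwrite("pics/t11.png",p); spacers(d)
cv2.imwrite("pics/t11c.png",cv2.resize(p[170:290,190:330],None,fx=5,fy=5,interpolation=cv2.INTER_CUBIC))
p,d=snapshot("side"); cv2.imwrite("pics/s11.png",p)
```

```text
ptr 0.68
ptr 0.87
away t128.3 p [ 0.4205 -0.0798  0.3197] F [-0.1 -0.1  0.2] open 1.000 gf 0.0
ptr side 0.87 top 0.89
```

View pics/t11c.png

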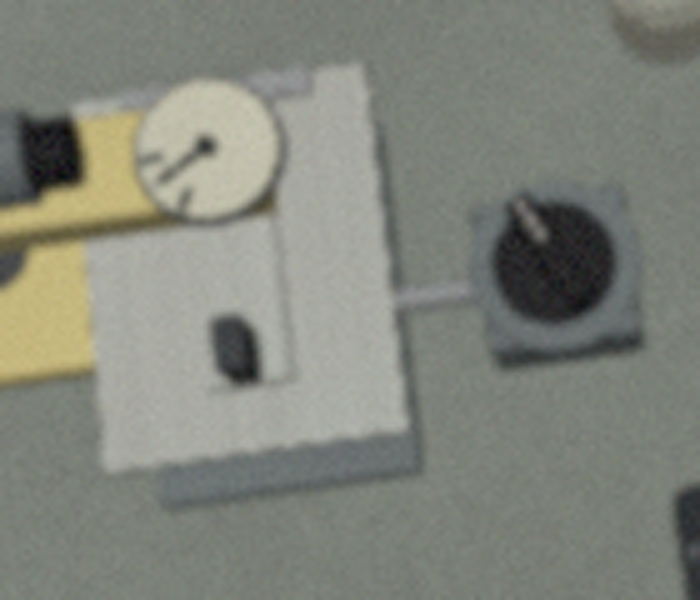

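View pics/s11.png

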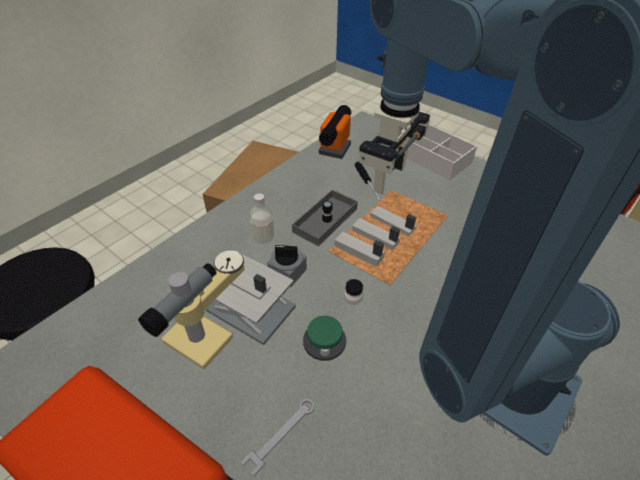

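The pointer stands midway between the marks (about 0.88 rad). The spacer is square under the pad, the eyepiece stands in the tray at (327,211), and the other three spacers lie flat on the mat.

```bash
python3 -c "
from station import *
print(sign_off())"
```

```text
the job is handed in; nothing more can be done
None
```

The job is handed in: the one eyepiece is in the tray, the 8 mm spacer (26, 20 and 14 were each tried and blocked) is square in the middle against the stop, the other three lie flat on the mat, and the jack is wound up to a pointer reading of about 0.88 rad, between the marks.

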